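# Lock down the desk switches and fit the cover

### The job

Close up the desk's switch box: by touch, find which of its three push-lock keys are still out, click just those so that all three are locked in, then put the loose cover on the box so that it lies fully down on the rim. Press gently, let go of the cover, and leave the other things on the desk where they are.

Things in the scene. Friction and masses are not known exactly. Their poses are not given: they have to be found in the camera images.
- box: Grey switch box fixed into the desk top, 82 mm (x) by 180 mm (y); origin at its centre, z up. It stands up to 10 mm higher or lower, so heights are given over this origin: inner face 45 mm, top of the 5 mm thick rim 57 mm. Inside are three black key caps in a row along y, 52 mm apart, 30 mm across, tops at 62 mm. More than 25 N on the box, the keys or (through it) the cover is too much.
- key_left (a point): Top centre of the cap at the box's +y end at its free height (fixed to the box; does not follow the cap). Under each cap is the real key. The loose cap floats on a weak spring (0.4 N), so keys that are in and out look the same. Key out: firm resistance begins 0.5 mm down, from 3 N, 0.4 N more per mm. Key in: the cap goes limply 7 mm down, then meets the key, which gives way above 6 N.
- key_middle (a point): The same for the middle key. Pushing an out key 12 to 13 mm below the cap's free height (about 8 N; hard stop at 14 mm) and letting it come up makes it stay in. Pushing an in key to its stop at about 11 mm (up to 16 N) and letting go makes it spring out. A push of less than 9 mm changes nothing. Each key may be in or out at the start; at least one is out.
- key_right (a point): The same for the cap at the box's -y end.
- cover_grip (a point): Centre of the grip bar on the loose white cover (about 220 g): bar 20 mm (x) by 70 mm (y) by 44 mm high, its top 22 mm above this point. The cover is a shallow upside-down tray, 94 mm (x) by 192 mm (y), skirt 14 mm deep, with 3 mm play all round on the box, either way round. It starts standing on its skirt on the desk, this point 40 mm above the desk.
- cover_under (a point): Centre of the underside of the cover's plate, 26 mm below the grip point. Fitted, its y axis lies along the box's and the plate rests on the rim. Over a key that is out the cover stays up to 5 mm high or tilts; pressing on the cover cannot click a key.
- rim (a point): Centre of the box's opening, at the height of the rim's top.
- mug: White mug, 85 mm high; leave alone.
- tape: Roll of clear tape lying flat, 90 mm across, 22 mm high; leave alone.
- stapler: Stapler, 130 mm long; leave alone.
- mouse: Black computer mouse, 110 mm long; leave alone.
- pen_pot: Metal pot, 95 mm high; leave alone.
- puncher: Hole punch, 45 mm high; leave alone.
There are look-alikes about, which are no part of the job. Leave any red look-alike of the part that bears cover_grip alone.

How it is judged (in metres and radians):
At the end, for the whole second after the job is handed in: The cover lies flat on the box's rim (its underside within 1.6 mm of the rim's height, tilt under 0.02 rad, within 7 mm of the box's centre and 0.1 rad of its direction), which it can only do with all three keys locked in; released and at rest (z of cover_under in the frame of rim between -0.003 and 0.0016 m and horizontal distance between cover_under and rim below 0.007 m and angle between the y axis of cover_under and the y axis of box, either way round below 0.1 rad and angle between cover_under's own z axis and vertical below 0.02 rad and linear speed of cover below 0.02 m/s); the robot touches nothing.
It fails at once if the robot presses on the box or its keys with more than 25 N (contact force between any of the fingers, the arm and box above 25 N).
It fails at once if the cover is pressed on the box or on its keys with more than 25 N (contact force between cover and box above 25 N).
It fails at once if another thing on the desk is moved by more than 30 mm (distance of any of mug, tape, stapler, mouse, pen_pot, puncher from where it was at the start of the episode above 0.03 m).
It also fails if it takes over 72 s, if anything falls off the work surface, if the arm or the gripper's body presses on something with over 40 N, if the wrist force passes 120 N, or if a joint passes its speed limit or range.

### The arm

A 7-joint arm with a two-finger parallel gripper is mounted at the origin on the work surface. World frame = base frame: x ahead of the robot, y to its left, z up, the work surface at z = 0. Lengths are in m, angles in degrees, forces in N, time in s.
With the tool pointing down it reaches from about 0.425 to 0.875 m from the base axis. Payload 4.7 kg.
Tool frame: the origin (TCP) lies at the very end of the fingers, on their centre line; the grasp point (between the pads) lies env.grip_point_offset behind it (env.grip_point_offset is the distance from the TCP to the grasp point, in m); z points along the fingers, y is the direction in which the jaws open and shut (so a half turn about z gives the same grasp; the last joint's range is limited). The gripper opens to 87 mm and grips with 3 to 60 N. Pads are 19 mm wide; open, the fingers measure 117 mm over their backs; the gripper's body (75 mm by 190 mm) begins 51 mm behind the grasp point.
Start: joints at [-74.823, 18.392, -4.016, 83.108, 1.295, 78.541, -3.26], TCP at [0.161, 0.63, 0.223] pointing down, gripper open.
Joint ranges: [-163.93, 163.93], [-17.29, 119.83], [-79.2, 71.16], [3.27, 140.29], [-89.18, 269.18], [5.43, 117.66], [-154.24, 154.24]. Speed limits (degrees/s): [147.25, 147.25, 180, 180, 180, 180, 180].

### API

Orientations are given as [roll, pitch, yaw] about the fixed x, y, z axes, in that order (R = Rz(yaw) Ry(pitch) Rx(roll)).
In Python, from cell import env gives the robot as it stands.
- The arm moves only by the tool send_rows, never from a script. Its argument "plan" is a list of rows, each a list of 7 numbers: the finger opening in mm, from 0 to 87, then the shift along the tool's x, y, z in mm, then the turn, a rotation vector about the tool's x, y, z in rad. A call has 1 to 12 rows; each row shifts and turns the commanded pose from where the row before left it, along the tool's axes as they then stand; what a row does not reach is not made up. A row lasts 1/10 s, in which the tool goes at most 50 mm and 8.59 degrees, less where a joint would pass 70% of its speed; a pose out of reach is approached as far as the arm can. A call is refused whole if a number of a shift passes 50 or a number of a turn 0.15, either way. A call with a gripper value outside its range is refused whole. The fingers move at their own pace and stop on an object; "grip_force" is the grip in N (left out, the last holds). Time passes only in rows, so rows that do not move let the fingers close. It gives the time, the measured TCP pose, the force and the opening at its end, in the units of the state.
- env.get_obs(): the state, without advancing time (a new reading comes with each control period).
- env.read_camera(name): name is "scene" or "top" or "wrist"; returns the picture (480x640x3 uint8, red, green, blue); there is no depth.
- env.get_calibration(name): a dict with "fx", "fy", "cx", "cy" (pixels), "extrinsics" (4x4, takes a point from camera to world coordinates). Camera axes: x right, y down, z forward; pixel columns grow to the right and rows downward; lengths in m; the calibration is good to about 2 mm. A picture is of the moment at which its call begins: read the wrist's pose just before it. get_calibration takes no time and is no camera call; for the wrist camera it gives the pose at the moment of the call.
- env.sign_off(): hands the job in, once; it reports no verdict.
Trained networks look in the newest picture that a camera, given by its name, has taken for a name from the list of things; names that differ only in an ending like _2 or _b are one class to them, and where a whole thing is asked for, a point or a joint stands for the part that bears it (a point fixed in the world has none). Each returns a list of dicts, best first, with "confidence" (0 to 1); they miss things now and then, are a little off and sometimes report something else, mostly with a low value. They report only what shows in the picture. A call takes as long as a camera call. They do not tell look-alikes from the thing itself.
- env.regions_of(camera, query): "region" (480x640 bool, what is visible of it) and "rect" ([left, top, right, bottom] in pixels, round what is visible of it).
The state is a dict: "time_s": time; "qpos": joint angles; "joint_velocities": joint speeds; "effort": joint torques, N m; "tool_pos": TCP position; "tool_rot": TCP orientation; "force": force on the tool from outside, world axes, zero at the start; "wrist_torque": the same for the moment, N m; "grip_width": finger opening in m.
Only numpy, scipy, OpenCV 4.12 (cv2) and the standard library are available. Lean on these libraries where they do the work, as an engineer would, in place of code of your own. Each camera call takes 0.05 s, during which the arm holds its last target. There are 200 camera calls.

## Working session

There is one attempt and no reset: what is moved stays moved. The work goes in short steps, Python scripts to look and compute and a tool call to move; the robot and the scene stay as the last step left them, time stands still between calls to the robot, and variables do not carry over. Pictures are saved under pics/ and viewed, about 8 in all and at most 12, crops included, and the job is handed in when it is done.

Besides the shell and the picture viewer there is one more tool, called after "Request:" by a JSON object that holds its "op" and its "data", one argument or row to a line. send_rows: Moves the arm, as the interface text tells. Its arguments: {"type":"object","properties":{"plan":{"type":"array"},"grip_force":{"type":"number"}},"required":["plan"]}

```bash
mkdir -p pics; ls
cat > h.py <<'E'
import numpy as np, cv2
from cell import env
def ray(cam,u,v,z,c=None):
    c=c or env.get_calibration(cam); T=np.array(c["extrinsics"])
    d=T[:3,:3]@np.array([(u-c["cx"])/c["fx"],(v-c["cy"])/c["fy"],1]); o=T[:3,3]
    return o+d*(z-o[2])/d[2]
def proj(cam,p,c=None):
    c=c or env.get_calibration(cam); T=np.array(c["extrinsics"])
    q=T[:3,:3].T@(np.asarray(p)-T[:3,3]); return np.array([c["fx"]*q[0]/q[2]+c["cx"],c["fy"]*q[1]/q[2]+c["cy"]])
def save(cam,n):
    im=env.read_camera(cam); cv2.imwrite(f"pics/{n}.png",im[:,:,::-1]); return im
E
python3 - <<'E'
from h import *
np.set_printoptions(precision=4,suppress=True)
print(env.grip_point_offset, env.get_obs()['tool_rot'],env.get_obs()['time_s'])
ims=[]
for cam in ["top","scene"]:
    save(cam,cam+"0"); print(cam,np.array(env.get_calibration(cam)["extrinsics"])[:3])
    for q in ["box","cover_grip","key_left","mug","pen_pot"]:
        for r in env.regions_of(cam,q)[:4]:
            m=r["region"].astype(np.uint8); 
            rr=cv2.minAreaRect(cv2.findNonZero(m)) if m.any() else None
            print(q,round(r["confidence"],2),r["rect"],rr)
E
```

```text
pics
0.0187 [-179.8887    0.0059  165.6319] 0.0
top [[ 0.0048 -0.995   0.1002  0.3302]
 [-1.     -0.0048  0.0006 -0.0268]
 [-0.0002 -0.1002 -0.995   1.6583]]
box 0.97 [357.6, 193.2, 429.3, 242.6] ((393.0640869140625, 219.426025390625), (66.91228485107422, 32.383949279785156), 19.09349250793457)
box 0.42 [295.7, 221.1, 325.7, 251.1] ((311.0, 236.0), (30.0, 30.0), 90.0)
cover_grip 0.98 [121.3, 270.9, 185.1, 343.3] ((152.5375213623047, 304.40966796875), (70.20464324951172, 36.667640686035156), 59.4207763671875)
cover_grip 0.79 [107.0, 188.3, 184.9, 249.1] ((146.5869140625, 216.2982635498047), (69.56584167480469, 34.542606353759766), 26.029592514038086)
cover_grip 0.73 [208.2, 184.1, 279.3, 228.7] ((241.79718017578125, 207.26756286621094), (68.88385772705078, 34.32343673706055), 9.090276718139648)
cover_grip 0.61 [204.3, 259.5, 277.2, 301.8] ((237.8993682861328, 279.9715576171875), (34.3350715637207, 69.88636779785156), 79.2156982421875)
key_left 0.72 [238.1, 134.7, 278.6, 157.8] ((257.75, 144.74998474121094), (20.930362701416016, 38.890872955322266), 81.8698959350586)
key_left 0.6 [357.
[... 1158 characters left out ...]
0, 511.9, 352.9] ((483.4603271484375, 317.3342590332031), (37.204017639160156, 64.08245086669922), 25.201122283935547)
key_left 0.7 [240.9, 120.7, 282.1, 148.7] ((261.59588623046875, 134.5890350341797), (36.662940979003906, 25.241979598999023), 24.443954467773438)
key_left 0.68 [288.7, 150.1, 318.2, 207.3] ((301.9095153808594, 179.0489044189453), (54.71390914916992, 27.777244567871094), 83.41805267333984)
mug 0.72 [278.6, 218.5, 306.8, 259.3] ((291.5, 237.5), (39.0, 27.0), 90.0)
mug 0.18 [331.5, 258.0, 379.7, 321.6] ((355.0032043457031, 288.1133728027344), (64.36973571777344, 33.55052185058594), 68.40469360351562)
pen_pot 0.91 [240.6, 214.2, 266.3, 252.2] ((253.0, 233.5), (35.0, 24.0), 90.0)
```

View pics/top0.png

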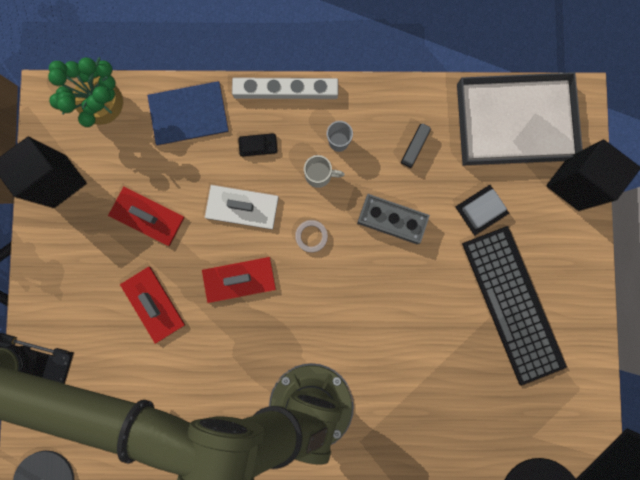

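View pics/scene0.png

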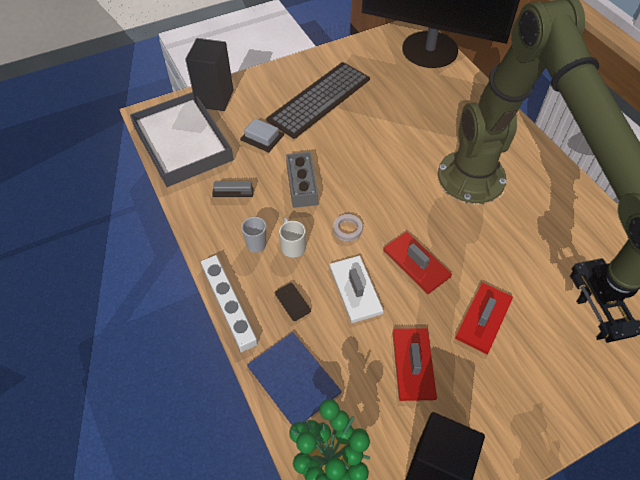

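The white cover is at about (242,207) in the top view and (356,288) in the scene view. The box with its three caps is at (393,219), with caps at about (376,212), (394,218) and (412,224). The three red covers are look-alikes.

Run:
```python
from h import *
np.set_printoptions(precision=4,suppress=True)
c=env.get_calibration("top")
im=cv2.imread("pics/top0.png")
print("cover plate",ray("top",241.8,207.3,.014,c),"box",ray("top",393.3,219.1,.05,c), "per px", ray("top",394.3,219.1,.05,c)-ray("top",393.3,219.1,.05,c))
def ang(px,a,z):
    d=np.array([np.cos(np.radians(a)),np.sin(np.radians(a))])*20
    v=ray("top",*(px+d),z,c)-ray("top",*(px-d),z,c); return np.degrees(np.arctan2(v[1],v[0]))
print("cover yaw of long axis",ang(np.array([241.8,207.3]),9.1,.014),"box",ang(np.array([393.3,219]),19.5,.05))
cs=env.get_calibration("scene"); print("scene cover",ray("scene",355.4,288.1,.025,cs),"box",ray("scene",301.5,179,.04,cs))
print("mug",ray("top",318,170,.08,c),"tape",ray("top",311,236,.02,c),"pot",ray("top",340,134,.095,c))
o=env.get_obs(); print(o['tool_pos'],o['tool_rot'],o['force'],o['grip_width'])
```

```text
cover plate [0.5451 0.1975 0.014 ] box [ 0.5097 -0.2237  0.05  ] per px [ 0.     -0.0027  0.    ]
cover yaw of long axis -98.87705377813738 box -109.4137603169902
scene cover [0.5524 0.2065 0.025 ] box [ 0.5173 -0.2158  0.04  ]
mug [ 0.6395 -0.0166  0.08  ] tape [0.4646 0.0023 0.02  ] pot [ 0.7357 -0.0757  0.095 ]
[0.1613 0.6297 0.2226] [179.9951   0.0032 165.6327] [ 0.564  -0.4226 -0.0102] 0.08677884071325787
```

```bash
cat >> h.py <<'E'
def plan(pos,yaw=None,n=12,opening=0,start=None):
    "print rows (tool axes, mm/rad) from the present pose (or start) to pos,yaw, tool held vertical"
    from scipy.spatial.transform import Rotation as R
    o=env.get_obs(); p=np.array(o['tool_pos']); R0=R.from_euler('xyz',o['tool_rot'],degrees=True)
    yaw=o['tool_rot'][2] if yaw is None else yaw
    R1=R.from_euler('xyz',[180,0,yaw],degrees=True)
    rv=(R0.inv()*R1).as_rotvec()/n; step=(np.array(pos)-p)/n; Rc=R0
    rows=[]
    for i in range(n):
        rows.append([opening]+list(np.round(Rc.inv().apply(step)*1000,1))+list(np.round(rv,4))); Rc=Rc*R.from_rotvec(rv)
    print(str([[float(x) for x in r] for r in rows]).replace(" ",""))
E
python3 - <<'E'
from h import *
plan([.53,.2,.26],80,12,87)
E
```

```text
[[87.0,-38.6,-27.1,-3.1,0.0,-0.0,0.1245],[87.0,-41.7,-22.1,-3.1,0.0,-0.0,0.1245],[87.0,-44.1,-16.7,-3.1,0.0,-0.0,0.1245],[87.0,-45.9,-11.1,-3.1,0.0,-0.0,0.1245],[87.0,-46.9,-5.3,-3.1,0.0,-0.0,0.1245],[87.0,-47.2,0.6,-3.1,0.0,-0.0,0.1245],[87.0,-46.7,6.4,-3.1,0.0,-0.0,0.1245],[87.0,-45.6,12.2,-3.1,0.0,-0.0,0.1245],[87.0,-43.7,17.7,-3.1,0.0,-0.0,0.1245],[87.0,-41.2,23.0,-3.1,0.0,-0.0,0.1245],[87.0,-38.0,28.0,-3.1,0.0,-0.0,0.1245],[87.0,-34.2,32.5,-3.1,0.0,-0.0,0.1245]]
```

Request:
{"op": "send_rows", "data": {
  "plan": [
    [0, -38.6, -27.1, -3, 0, 0, 0.1245],
    [0, -41.7, -22.1, -3, 0, 0, 0.1245],
    [0, -44, -16.7, -3, 0, 0, 0.1245],
    [0, -46, -11, -3, 0, 0, 0.1245],
    [0, -47, -5.3, -3, 0, 0, 0.1245],
    [0, -47, 0.6, -3, 0, 0, 0.1245],
    [0, -46.7, 6.4, -3, 0, 0, 0.1245],
    [0, -45.6, 12, -3, 0, 0, 0.1245],
    [0, -43.7, 17.7, -3, 0, 0, 0.1245],
    [0, -41, 23, -3, 0, 0, 0.1245],
    [0, -38, 28, -3, 0, 0, 0.1245],
    [0, -34, 32.5, -3, 0, 0, 0.1245]
  ]
}}

```text
time_s: 1.8
tool_pos: [0.5309, 0.199, 0.2592]
tool_rot: [180.0, -0.1, 79.8]
force: [0.5, 0.4, 0.6]
grip_width: 0.0029
```

Run:
```python
from h import *
np.set_printoptions(precision=4,suppress=True)
c=env.get_calibration("wrist"); save("wrist","w1"); T=np.array(c["extrinsics"]); print(T[:3],c["fx"])
o=env.get_obs(); print(o['tool_pos'],o['tool_rot'],o['qpos'],o['time_s'],o['force'])
for r in env.regions_of("wrist","cover_grip")[:3]:
    print(r["confidence"],r["rect"],cv2.minAreaRect(cv2.findNonZero(r["region"].astype(np.uint8))))
plan([.51,-.222,.24],70.6,11,0)
```

```text
[[ 0.9841 -0.1705 -0.0499  0.5446]
 [-0.1777 -0.9435 -0.2796  0.2758]
 [ 0.0006  0.284  -0.9588  0.4211]] 342.5777729311533
[0.5366 0.1895 0.2598] [179.6033   0.1877  78.8015] [-45.1182   7.4515  25.1939  92.8512  -2.8398  80.1695 -30.8361] 1.85 [ 4.7212 -7.1304  0.7632]
0.87 [94.2, 138.7, 241.2, 304.2] ((166.15304565429688, 224.9051513671875), (166.1676788330078, 84.13358306884766), 63.65363311767578)
0.8 [195.2, 0.0, 298.0, 65.2] ((244.76443481445312, 21.883567810058594), (96.35809326171875, 65.3858413696289), 12.26477336883545)
0.75 [0.1, 0.0, 129.5, 121.6] ((64.5, 61.5), (123.0, 129.0), 90.0)
[[0.0,-37.4,4.9,1.9,0.0004,0.0002,0.0137],[0.0,-37.3,5.4,1.9,0.0004,0.0002,0.0137],[0.0,-37.3,5.9,1.9,0.0004,0.0002,0.0137],[0.0,-37.2,6.4,1.9,0.0004,0.0002,0.0137],[0.0,-37.1,6.9,1.8,0.0004,0.0002,0.0137],[0.0,-37.0,7.4,1.8,0.0004,0.0002,0.0137],[0.0,-36.9,7.9,1.8,0.0004,0.0002,0.0137],[0.0,-36.8,8.4,1.8,0.0004,0.0002,0.0137],[0.0,-36.7,8.9,1.8,0.0004,0.0002,0.0137],[0.0,-36.5,9.4,1.8,0.0004,0.0002,0.0137],[0.0,-36.4,9.9,1.8,0.0004,0.0002,0.0137]]
```

View pics/w1.png

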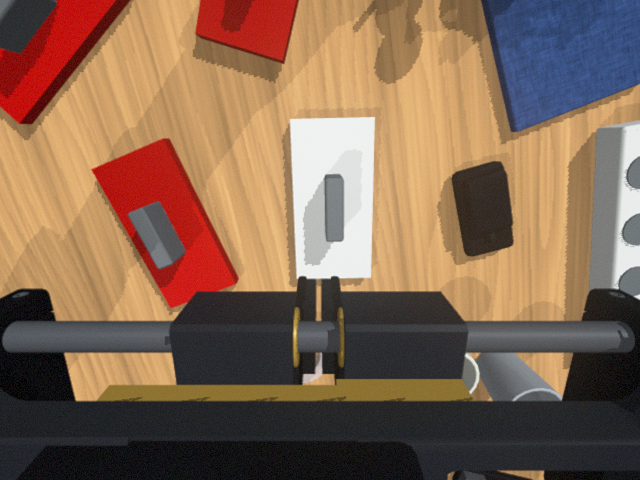

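The white cover spans columns 290–375 and rows 118–278, with the grey bar at about (334,208). The red ones lie to the left and above. Next is the box.

Request:
{"op": "send_rows", "data": {
  "plan": [
    [0, -40.5, 5, 2, 0, 0, 0.0135],
    [0, -40.5, 5.5, 2, 0, 0, 0.0135],
    [0, -40.5, 6, 2, 0, 0, 0.0135],
    [0, -40.5, 6.5, 2, 0, 0, 0.0135],
    [0, -40.5, 7, 2, 0, 0, 0.0135],
    [0, -40.5, 7.5, 2, 0, 0, 0.0135],
    [0, -40.5, 8, 2, 0, 0, 0.0135],
    [0, -40.5, 8.5, 2, 0, 0, 0.0135],
    [0, -40.5, 9, 2, 0, 0, 0.0135],
    [0, -40, 9.5, 2, 0, 0, 0.0135],
    [0, -40, 10, 2, 0, 0, 0.0135],
    [0, 0, 0, 0, 0, 0, 0]
  ]
}}

```text
time_s: 3.1
tool_pos: [0.5012, -0.2579, 0.2368]
tool_rot: [180.0, 0.2, 71.0]
force: [-0.3, -0.3, -0.4]
grip_width: 0.0004
```

Request:
{"op": "send_rows", "data": {
  "plan": [
    [0, 0, 0, 0, 0, 0, 0],
    [0, 0, 0, 0, 0, 0, 0],
    [0, 0, 0, 0, 0, 0, 0]
  ]
}}

```text
time_s: 3.4
tool_pos: [0.5043, -0.2492, 0.2365]
tool_rot: [-180.0, -0.1, 71.7]
force: [1.0, -0.3, -0.6]
grip_width: 0.0004
```

Run:
```python
from h import *
np.set_printoptions(precision=4,suppress=True)
c=env.get_calibration("wrist"); im=save("wrist","w2")
o=env.get_obs(); print(o['tool_pos'],o['tool_rot'],o['time_s'],o['force'])
for q in ("box","key_middle"):
  for r in env.regions_of("wrist",q)[:3]:
    print(q,r["confidence"],r["rect"],cv2.minAreaRect(cv2.findNonZero(r["region"].astype(np.uint8))))
import json; json.dump({k:np.array(v).tolist() for k,v in c.items()},open("w2.json","w"))
```

```text
[ 0.5043 -0.2494  0.2366] [179.9976  -0.0501  71.7019] 3.45 [-0.2159 -0.5239 -0.0852]
box 0.87 [276.3, 95.7, 363.7, 277.1] ((321.0, 184.0), (182.0, 88.0), 90.0)
key_middle 0.71 [278.3, 91.2, 368.0, 275.7] ((320.5, 184.0), (182.0, 87.0), 90.0)
```

View pics/w2.png

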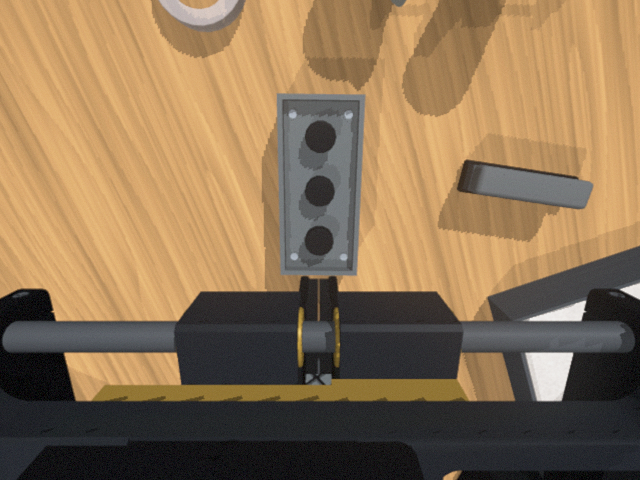

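Run:
```python
from h import *
import json
np.set_printoptions(precision=4,suppress=True)
c=json.load(open("w2.json")); im=cv2.imread("pics/w2.png")
g=im.max(2)[:, :]; roi=np.zeros_like(g); roi[110:262,290:352]=1
m=((g<45)&(roi>0)).astype(np.uint8)
n,l,s,ce=cv2.connectedComponentsWithStats(m)
ks=[]
for i in range(1,n):
    if s[i,4]>200: print("cap",ce[i],s[i]); ks.append(ce[i])
ks.sort(key=lambda k:k[1])
for z in (.052,.062,.072):
    P=[ray("wrist",*k,z,c) for k in ks]
    print(z,P,"spacing",np.linalg.norm(P[0]-P[2]),"yaw",np.degrees(np.arctan2(*(P[0]-P[2])[1::-1])))
c1=dict(c); T=np.eye(4); T[:3]=[[.9841,-.1705,-.0499,.5446],[-.1777,-.9435,-.2796,.2758],[.0006,.284,-.9588,.4211]]; c1["extrinsics"]=T
i1=cv2.imread("pics/w1.png").astype(int)
m=((abs(i1.max(2)-i1.min(2))<25)&(i1.max(2)<140)).astype(np.uint8); m[:165]=0;m[250:]=0;m[:,:312]=0;m[:,:][:,350:]=0
n,l,s,ce=cv2.connectedComponentsWithStats(m)
for i in range(1,n):
    if s[i,4]>200: print("bar?",ce[i],s[i])
print("bar top corners",[ray("wrist",u,v,.062,c1) for u,v in((334,176),(334,208),(334,241))])
print("plate corners",[ray("wrist",u,v,.014,c1) for u,v in((291,119),(374,117),(371,276),(294,278))])
```

```text
Traceback (most recent call last):
IndexError: list index out of range
```

Run:
```python
from h import *
import json
np.set_printoptions(precision=4,suppress=True)
c=json.load(open("w2.json")); im=cv2.imread("pics/w2.png")
g=cv2.GaussianBlur(im.max(2),(5,5),0); print(g[137,320],g[190,320],g[165,320],g[240,319])
roi=np.zeros_like(g); roi[110:262,290:352]=1
m=((g<65)&(roi>0)).astype(np.uint8)
n,l,s,ce=cv2.connectedComponentsWithStats(m)
ks=[]
for i in range(1,n):
    if s[i,4]>200: print("cap",ce[i],s[i]); ks.append(ce[i])
ks.sort(key=lambda k:k[1])
for z in (.052,.062,.072):
    P=[ray("wrist",*k,z,c) for k in ks]
    print(z,P,"spacing",np.linalg.norm(P[0]-P[-1]),"yaw",np.degrees(np.arctan2(*(P[0]-P[-1])[1::-1])))
c1=dict(c); T=np.eye(4); T[:3]=[[.9841,-.1705,-.0499,.5446],[-.1777,-.9435,-.2796,.2758],[.0006,.284,-.9588,.4211]]; c1["extrinsics"]=T
print("bar top",[ray("wrist",u,v,.062,c1) for u,v in((334,176),(334,208),(334,241))])
print("plate corners",[ray("wrist",u,v,.014,c1) for u,v in((291,119),(374,117),(371,276),(294,278))])
```

```text
50 47 92 47
cap [319.9023 136.7932] [306 122  29  31 706]
cap [319.1047 190.9029] [305 176  29  30 659]
cap [318.4684 240.3874] [305 227  28  28 617]
0.052 [array([ 0.5306, -0.1742,  0.052 ]), array([ 0.5135, -0.2238,  0.052 ]), array([ 0.4965, -0.2732,  0.052 ])] spacing 0.10470578586316041 yaw 70.98159939691321
0.062 [array([ 0.5306, -0.1743,  0.062 ]), array([ 0.5139, -0.2224,  0.062 ]), array([ 0.4974, -0.2704,  0.062 ])] spacing 0.1016832658860624 yaw 70.98159939691321
0.072 [array([ 0.5305, -0.1743,  0.072 ]), array([ 0.5144, -0.221 ,  0.072 ]), array([ 0.4984, -0.2676,  0.072 ])] spacing 0.09866074590896443 yaw 70.98159939691318
bar top [array([0.5542, 0.2359, 0.062 ]), array([0.5487, 0.2027, 0.062 ]), array([0.5427, 0.1666, 0.062 ])]
plate corners [array([0.5185, 0.3016, 0.014 ]), array([0.6104, 0.2871, 0.014 ]), array([0.5813, 0.0974, 0.014 ]), array([0.4838, 0.1122, 0.014 ])]
```

Caps are found at (320,137), (319,191) and (318,240), and the spacing puts the cap tops at about z = 0.054. Moving above key_left.

Run:
```python
from h import *
plan([.5305,-.1743,.075],71,6,0)
```

```text
[[0.0,13.3,0.2,26.9,0.0,-0.0001,0.0019],[0.0,13.3,0.2,26.9,0.0,-0.0001,0.0019],[0.0,13.4,0.2,26.9,0.0,-0.0001,0.0019],[0.0,13.4,0.1,26.9,0.0,-0.0001,0.0019],[0.0,13.4,0.1,26.9,0.0,-0.0001,0.0019],[0.0,13.4,0.1,26.9,0.0,-0.0001,0.0019]]
```

Request:
{"op": "send_rows", "data": {
  "plan": [
    [0, 13.4, 0.1, 27, 0, 0, 0.002],
    [0, 13.4, 0.1, 27, 0, 0, 0.002],
    [0, 13.4, 0.1, 27, 0, 0, 0.002],
    [0, 13.4, 0.1, 27, 0, 0, 0.002],
    [0, 13.4, 0.1, 27, 0, 0, 0.002],
    [0, 13.4, 0.1, 22, 0, 0, 0.002],
    [0, 0, 0, 0, 0, 0, 0],
    [0, 0, 0, 0, 0, 0, 0],
    [0, 0, 0, 0, 0, 0, 0],
    [0, 0, 0, 0, 0, 0, 0]
  ]
}}

```text
time_s: 4.55
tool_pos: [0.5307, -0.1764, 0.0811]
tool_rot: [179.9, -0.0, 70.8]
force: [-0.5, -0.5, 0.6]
grip_width: 0.0001
```

Request:
{"op": "send_rows", "data": {
  "plan": [
    [0, 0, 0, 5, 0, 0, 0],
    [0, 0, 0, 5, 0, 0, 0],
    [0, 0, 0, 3, 0, 0, 0],
    [0, 0, 0, 0, 0, 0, 0],
    [0, 0, 0, 0, 0, 0, 0]
  ]
}}

```text
time_s: 5.05
tool_pos: [0.5299, -0.1752, 0.0664]
tool_rot: [-180.0, 0.0, 70.8]
force: [-0.2, -0.3, 0.3]
grip_width: 0.0005
```

Request:
{"op": "send_rows", "data": {
  "plan": [
    [0, 0, 0, 2, 0, 0, 0],
    [0, 0, 0, 0, 0, 0, 0],
    [0, 0, 0, 0, 0, 0, 0]
  ]
}}

```text
time_s: 5.35
tool_pos: [0.5301, -0.1752, 0.0646]
tool_rot: [180.0, -0.0, 70.8]
force: [-0.1, 0.3, 0.2]
grip_width: 0.0005
```

Request:
{"op": "send_rows", "data": {
  "plan": [
    [0, 0, 0, 2, 0, 0, 0],
    [0, 0, 0, 0, 0, 0, 0],
    [0, 0, 0, 0, 0, 0, 0]
  ]
}}

```text
time_s: 5.65
tool_pos: [0.53, -0.1752, 0.0626]
tool_rot: [-180.0, -0.0, 70.8]
force: [0.5, -0.1, -0.2]
grip_width: 0.0005
```

Request:
{"op": "send_rows", "data": {
  "plan": [
    [0, 0, 0, 2, 0, 0, 0],
    [0, 0, 0, 0, 0, 0, 0],
    [0, 0, 0, 0, 0, 0, 0]
  ]
}}

```text
time_s: 5.95
tool_pos: [0.53, -0.1752, 0.0605]
tool_rot: [-180.0, -0.0, 70.8]
force: [-0.8, -0.3, -0.1]
grip_width: 0.0003
```

Request:
{"op": "send_rows", "data": {
  "plan": [
    [0, 0, 0, 2, 0, 0, 0],
    [0, 0, 0, 0, 0, 0, 0],
    [0, 0, 0, 0, 0, 0, 0]
  ]
}}

```text
time_s: 6.25
tool_pos: [0.53, -0.1752, 0.0585]
tool_rot: [-180.0, -0.0, 70.8]
force: [0.8, 0.7, -0.2]
grip_width: 0.0005
```

Request:
{"op": "send_rows", "data": {
  "plan": [
    [0, 0, 0, 2, 0, 0, 0],
    [0, 0, 0, 0, 0, 0, 0],
    [0, 0, 0, 0, 0, 0, 0]
  ]
}}

```text
time_s: 6.55
tool_pos: [0.5299, -0.1752, 0.0565]
tool_rot: [-180.0, -0.0, 70.8]
force: [-0.5, -0.4, 0.5]
grip_width: 0.0004
```

Request:
{"op": "send_rows", "data": {
  "plan": [
    [0, 0, 0, 2, 0, 0, 0],
    [0, 0, 0, 0, 0, 0, 0],
    [0, 0, 0, 0, 0, 0, 0]
  ]
}}

```text
time_s: 6.85
tool_pos: [0.5302, -0.1753, 0.0552]
tool_rot: [180.0, -0.0, 70.8]
force: [-2.1, 0.5, 5.8]
grip_width: 0.0004
```

Request:
{"op": "send_rows", "data": {
  "plan": [
    [0, 0, 0, 1, 0, 0, 0],
    [0, 0, 0, 0, 0, 0, 0],
    [0, 0, 0, 0, 0, 0, 0]
  ]
}}

```text
time_s: 7.15
tool_pos: [0.5302, -0.1753, 0.0543]
tool_rot: [180.0, -0.0, 70.8]
force: [-1.7, 1.1, 6.5]
grip_width: 0.0006
```

Request:
{"op": "send_rows", "data": {
  "plan": [
    [0, 0, 0, -8, 0, 0, 0],
    [0, 0, 0, -8, 0, 0, 0],
    [0, -26, -0.5, 0, 0, 0, 0.003],
    [0, -25, 0, 0, 0, 0, 0],
    [0, 0, 0, 0, 0, 0, 0],
    [0, 0, 0, 3, 0, 0, 0],
    [0, 0, 0, 3, 0, 0, 0],
    [0, 0, 0, 0, 0, 0, 0],
    [0, 0, 0, 0, 0, 0, 0]
  ]
}}

```text
time_s: 8.05
tool_pos: [0.513, -0.2222, 0.0633]
tool_rot: [-180.0, -0.0, 70.7]
force: [-0.9, -0.1, 0.0]
grip_width: 0.0001
```

Request:
{"op": "send_rows", "data": {
  "plan": [
    [0, 0, 0, 1.5, 0, 0, 0],
    [0, 0, 0, 0, 0, 0, 0],
    [0, 0, 0, 0, 0, 0, 0]
  ]
}}

```text
time_s: 8.35
tool_pos: [0.5132, -0.2227, 0.0624]
tool_rot: [180.0, -0.1, 70.7]
force: [-0.5, 1.0, 3.9]
grip_width: 0.0004
```

Request:
{"op": "send_rows", "data": {
  "plan": [
    [0, 0, 0, 1.5, 0, 0, 0],
    [0, 0, 0, 0, 0, 0, 0],
    [0, 0, 0, 0, 0, 0, 0]
  ]
}}

```text
time_s: 8.65
tool_pos: [0.5131, -0.2228, 0.0607]
tool_rot: [180.0, -0.0, 70.7]
force: [-0.2, 1.8, 4.9]
grip_width: 0.0008
```

Request:
{"op": "send_rows", "data": {
  "plan": [
    [0, 0, 0, 1.5, 0, 0, 0],
    [0, 0, 0, 0, 0, 0, 0],
    [0, 0, 0, 0, 0, 0, 0]
  ]
}}

```text
time_s: 8.95
tool_pos: [0.5131, -0.2228, 0.0591]
tool_rot: [180.0, -0.0, 70.7]
force: [1.3, 3.3, 5.5]
grip_width: 0.001
```

Request:
{"op": "send_rows", "data": {
  "plan": [
    [0, 0, 0, 1.5, 0, 0, 0],
    [0, 0, 0, 0, 0, 0, 0],
    [0, 0, 0, 0, 0, 0, 0]
  ]
}}

```text
time_s: 9.25
tool_pos: [0.5131, -0.2228, 0.0577]
tool_rot: [180.0, -0.0, 70.7]
force: [0.7, 3.8, 5.1]
grip_width: 0.0007
```

Left meets resistance only 7 mm down, so it is in. Middle resists straight away, so it is out. Pressing middle home at about z = 0.0505.

Request:
{"op": "send_rows", "data": {
  "plan": [
    [0, 0, 0, 2, 0, 0, 0],
    [0, 0, 0, 2, 0, 0, 0],
    [0, 0, 0, 1.5, 0, 0, 0],
    [0, 0, 0, 0, 0, 0, 0],
    [0, 0, 0, 0, 0, 0, 0]
  ]
}}

```text
time_s: 9.75
tool_pos: [0.5131, -0.2228, 0.0525]
tool_rot: [180.0, -0.1, 70.7]
force: [-0.2, 3.5, 8.2]
grip_width: 0.0006
```

Request:
{"op": "send_rows", "data": {
  "plan": [
    [0, 0, 0, 1, 0, 0, 0],
    [0, 0, 0, 0, 0, 0, 0],
    [0, 0, 0, 0, 0, 0, 0]
  ]
}}

```text
time_s: 10.05
tool_pos: [0.5132, -0.2228, 0.0516]
tool_rot: [180.0, -0.1, 70.7]
force: [-0.7, 4.6, 6.7]
grip_width: 0.0004
```

Request:
{"op": "send_rows", "data": {
  "plan": [
    [0, 0, 0, 1, 0, 0, 0],
    [0, 0, 0, 0, 0, 0, 0],
    [0, 0, 0, 0, 0, 0, 0]
  ]
}}

```text
time_s: 10.35
tool_pos: [0.5132, -0.2228, 0.0506]
tool_rot: [180.0, -0.1, 70.7]
force: [-0.3, 3.7, 7.1]
grip_width: 0.0003
```

Request:
{"op": "send_rows", "data": {
  "plan": [
    [0, 0, 0, -3, 0, 0, 0],
    [0, 0, 0, -5, 0, 0, 0],
    [0, 0, 0, -6, 0, 0, 0],
    [0, 0, 0, 0, 0, 0, 0],
    [0, 0, 0, 0, 0, 0, 0]
  ]
}}

```text
time_s: 10.85
tool_pos: [0.5124, -0.2237, 0.0639]
tool_rot: [-180.0, 0.0, 70.6]
force: [-0.5, 0.2, 0.9]
grip_width: 0.0006
```

Request:
{"op": "send_rows", "data": {
  "plan": [
    [0, 0, 0, 3, 0, 0, 0],
    [0, 0, 0, 2, 0, 0, 0],
    [0, 0, 0, 0, 0, 0, 0],
    [0, 0, 0, 0, 0, 0, 0]
  ]
}}

```text
time_s: 11.25
tool_pos: [0.5124, -0.2231, 0.0587]
tool_rot: [-180.0, 0.0, 70.7]
force: [-1.5, 0.2, 1.2]
grip_width: 0.0004
```

Middle is now limp at 4 mm down (1.2 N), so it has locked in. Next is the right key.

Request:
{"op": "send_rows", "data": {
  "plan": [
    [0, 0, 0, -5, 0, 0, 0],
    [0, 0, 0, -6, 0, 0, 0],
    [0, -26, 0, 0, 0, 0, 0.003],
    [0, -26, 0, 0, 0, 0, 0],
    [0, 0, 0, 0, 0, 0, 0],
    [0, 0, 0, 3, 0, 0, 0],
    [0, 0, 0, 3, 0, 0, 0],
    [0, 0, 0, 0, 0, 0, 0],
    [0, 0, 0, 0, 0, 0, 0]
  ]
}}

```text
time_s: 12.15
tool_pos: [0.4958, -0.2713, 0.0638]
tool_rot: [-180.0, -0.0, 70.6]
force: [0.9, 0.4, -0.8]
grip_width: 0.0004
```

Request:
{"op": "send_rows", "data": {
  "plan": [
    [0, 0, 0, 1.5, 0, 0, 0],
    [0, 0, 0, 1, 0, 0, 0],
    [0, 0, 0, 0, 0, 0, 0],
    [0, 0, 0, 0, 0, 0, 0]
  ]
}}

```text
time_s: 12.55
tool_pos: [0.4959, -0.2719, 0.0619]
tool_rot: [180.0, -0.0, 70.5]
force: [-0.1, 2.0, 3.7]
grip_width: 0.0004
```

Request:
{"op": "send_rows", "data": {
  "plan": [
    [0, 0, 0, 1.5, 0, 0, 0],
    [0, 0, 0, 0, 0, 0, 0],
    [0, 0, 0, 0, 0, 0, 0]
  ]
}}

```text
time_s: 12.85
tool_pos: [0.4958, -0.2719, 0.0601]
tool_rot: [180.0, -0.0, 70.5]
force: [0.5, 2.8, 4.5]
grip_width: 0.0005
```

Right is out too. Pressing it to z of about 0.0505, releasing, and checking.

Request:
{"op": "send_rows", "data": {
  "plan": [
    [0, 0, 0, 2.5, 0, 0, 0],
    [0, 0, 0, 2.5, 0, 0, 0],
    [0, 0, 0, 2.5, 0, 0, 0],
    [0, 0, 0, 0, 0, 0, 0],
    [0, 0, 0, 0, 0, 0, 0]
  ]
}}

```text
time_s: 13.35
tool_pos: [0.4959, -0.2719, 0.053]
tool_rot: [180.0, -0.0, 70.5]
force: [0.5, 3.6, 6.2]
grip_width: 0.0006
```

Request:
{"op": "send_rows", "data": {
  "plan": [
    [0, 0, 0, 1, 0, 0, 0],
    [0, 0, 0, 1, 0, 0, 0],
    [0, 0, 0, 0, 0, 0, 0],
    [0, 0, 0, 0, 0, 0, 0]
  ]
}}

```text
time_s: 13.75
tool_pos: [0.4959, -0.272, 0.0511]
tool_rot: [180.0, -0.1, 70.5]
force: [-1.1, 3.4, 7.7]
grip_width: 0.0005
```

Request:
{"op": "send_rows", "data": {
  "plan": [
    [0, 0, 0, -3, 0, 0, 0],
    [0, 0, 0, -5, 0, 0, 0],
    [0, 0, 0, -6, 0, 0, 0],
    [0, 0, 0, 0, 0, 0, 0],
    [0, 0, 0, 0, 0, 0, 0]
  ]
}}

```text
time_s: 14.25
tool_pos: [0.4952, -0.2725, 0.0645]
tool_rot: [180.0, 0.0, 70.5]
force: [0.5, -0.3, 0.4]
grip_width: 0.0003
```

Request:
{"op": "send_rows", "data": {
  "plan": [
    [0, 0, 0, 3, 0, 0, 0],
    [0, 0, 0, 2.5, 0, 0, 0],
    [0, 0, 0, 0, 0, 0, 0],
    [0, 0, 0, 0, 0, 0, 0]
  ]
}}

```text
time_s: 14.65
tool_pos: [0.4952, -0.2721, 0.0587]
tool_rot: [-180.0, 0.0, 70.5]
force: [0.0, 0.8, 0.6]
grip_width: 0.0005
```

Right is locked in as well (limp). Rechecking left for limpness, then rising.

Request:
{"op": "send_rows", "data": {
  "plan": [
    [0, 0, 0, -5, 0, 0, 0],
    [0, 0, 0, -6, 0, 0, 0],
    [0, 35, 0, 0, 0, 0, 0.003],
    [0, 35, 0, 0, 0, 0, 0.003],
    [0, 33, 0, 0, 0, 0, 0],
    [0, 0, 0, 0, 0, 0, 0],
    [0, 0, 0, 4, 0, 0, 0],
    [0, 0, 0, 4, 0, 0, 0],
    [0, 0, 0, 3, 0, 0, 0],
    [0, 0, 0, 0, 0, 0, 0],
    [0, 0, 0, 0, 0, 0, 0]
  ]
}}

```text
time_s: 15.75
tool_pos: [0.5297, -0.1761, 0.0589]
tool_rot: [-180.0, 0.0, 70.1]
force: [0.4, -0.4, 0.7]
grip_width: 0.0009
```

Request:
{"op": "send_rows", "data": {
  "plan": [
    [0, 0, 0, -20, 0, 0, 0],
    [0, 0, 0, -40, 0, 0, 0],
    [0, 0, 0, -45, 0, 0, 0],
    [0, 0, 0, -35, 0, 0, 0],
    [0, 0, 0, 0, 0, 0, 0],
    [0, 0, 0, 0, 0, 0, 0]
  ]
}}

```text
time_s: 16.35
tool_pos: [0.5305, -0.1756, 0.1997]
tool_rot: [179.9, -0.1, 70.1]
force: [-0.7, -0.2, -0.4]
grip_width: 0.0007
```

Run:
```python
from h import *
plan([.543,.165,.20],80.5,9,87)
```

```text
[[87.0,36.1,-11.6,-0.0,0.0002,-0.0001,-0.0201],[87.0,36.3,-10.8,-0.0,0.0002,-0.0001,-0.0201],[87.0,36.5,-10.1,-0.0,0.0002,-0.0001,-0.0201],[87.0,36.7,-9.4,-0.0,0.0002,-0.0001,-0.0201],[87.0,36.9,-8.6,-0.0,0.0002,-0.0001,-0.0201],[87.0,37.0,-7.9,-0.0,0.0002,-0.0001,-0.0201],[87.0,37.2,-7.1,-0.0,0.0002,-0.0001,-0.0201],[87.0,37.3,-6.4,-0.0,0.0002,-0.0001,-0.0201],[87.0,37.4,-5.6,-0.0,0.0002,-0.0001,-0.0201]]
```

Request:
{"op": "send_rows", "data": {
  "plan": [
    [87, 36, -11.6, 0, 0, 0, -0.02],
    [87, 36.3, -10.8, 0, 0, 0, -0.02],
    [87, 36.5, -10, 0, 0, 0, -0.02],
    [87, 36.7, -9.4, 0, 0, 0, -0.02],
    [87, 37, -8.6, 0, 0, 0, -0.02],
    [87, 37, -8, 0, 0, 0, -0.02],
    [87, 37, -7, 0, 0, 0, -0.02],
    [87, 37.3, -6.4, 0, 0, 0, -0.02],
    [87, 37.4, -5.6, 0, 0, 0, -0.02],
    [87, 0, 0, 0, 0, 0, 0],
    [87, 0, 0, 0, 0, 0, 0],
    [87, 0, 0, 0, 0, 0, 0]
  ]
}}

```text
time_s: 17.55
tool_pos: [0.5423, 0.1632, 0.1979]
tool_rot: [-179.9, 0.1, 80.3]
force: [0.5, -0.6, 0.9]
grip_width: 0.0847
```

Request:
{"op": "send_rows", "data": {
  "plan": [
    [87, 0, 0, 0, 0, 0, 0],
    [87, 0, 0, 0, 0, 0, 0]
  ]
}}

```text
time_s: 17.75
tool_pos: [0.5428, 0.1637, 0.199]
tool_rot: [-180.0, -0.0, 80.3]
force: [0.3, -1.0, -0.1]
grip_width: 0.0866
```

Run:
```python
from h import *
import json
np.set_printoptions(precision=4,suppress=True)
c=env.get_calibration("wrist"); im=save("wrist","w3")
json.dump({k:np.array(v).tolist() for k,v in c.items()},open("w3.json","w"))
o=env.get_obs(); print(o['tool_pos'],o['tool_rot'],o['time_s'])
for r in env.regions_of("wrist","cover_grip")[:3]:
    print(r["confidence"],r["rect"],cv2.minAreaRect(cv2.findNonZero(r["region"].astype(np.uint8))))
```

```text
[0.5428 0.164  0.1991] [179.9972  -0.0117  80.3539] 17.8
0.77 [265.2, 72.1, 370.2, 271.0] ((317.0, 173.0), (196.0, 102.0), 90.0)
0.62 [1.4, 0.0, 15.8, 19.3] ((7.5, 10.0), (20.0, 15.0), 90.0)
0.58 [27.6, 100.9, 208.7, 293.9] ((119.83854675292969, 204.46078491210938), (205.21401977539062, 100.39921569824219), 62.02052307128906)
```

View pics/w3.png

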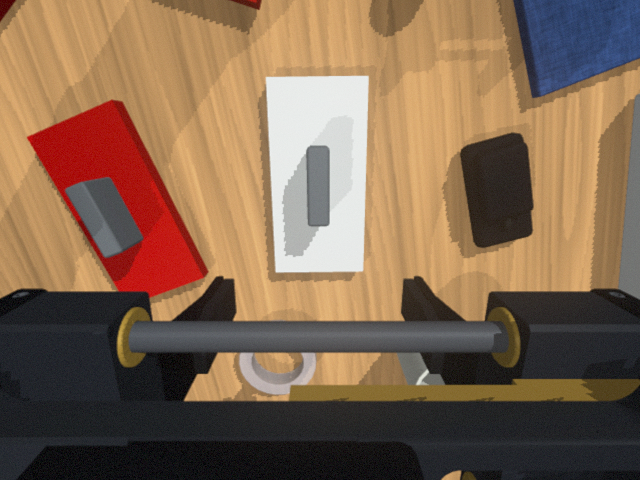

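The cover's corners are at (266,77), (368,76), (363,271) and (276,272), with the bar at columns 308–329 and rows 146–226.

Run:
```python
from h import *
import json
np.set_printoptions(precision=4,suppress=True)
c=json.load(open("w3.json"))
P=np.array([ray("wrist",u,v,.018,c) for u,v in((266,77),(368,76),(363,271),(276,272))])
B=np.array([ray("wrist",u,v,.062,c) for u,v in((308,146),(329,146),(328,226),(309,226))])
for Q in(P,B):
    d=(Q[0]+Q[1]-Q[2]-Q[3])/2; print(Q.mean(0),np.linalg.norm(d),np.degrees(np.arctan2(d[1],d[0])),np.linalg.norm(Q[0]-Q[1]))
plan([*((P.mean(0)+B.mean(0))/2)[:2],.09],81,6,87)
```

```text
[0.5489 0.1995 0.018 ] 0.19134027511359447 81.08814240846307 0.09328508460919578
[0.5491 0.2001 0.062 ] 0.06941582649116458 80.35678139685584 0.017673859750579796
[[87.0,6.0,0.0,18.2,0.0,-0.0,-0.0018],[87.0,6.0,0.0,18.2,0.0,-0.0,-0.0018],[87.0,6.0,0.1,18.2,0.0,-0.0,-0.0018],[87.0,6.0,0.1,18.2,0.0,-0.0,-0.0018],[87.0,6.0,0.1,18.2,0.0,-0.0,-0.0018],[87.0,6.0,0.1,18.2,0.0,-0.0,-0.0018]]
```

Request:
{"op": "send_rows", "data": {
  "plan": [
    [87, 6, 0, 18, 0, 0, -0.002],
    [87, 6, 0, 18, 0, 0, -0.002],
    [87, 6, 0, 18, 0, 0, -0.002],
    [87, 6, 0, 18, 0, 0, -0.002],
    [87, 6, 0.2, 18, 0, 0, -0.002],
    [87, 6, 0.2, 18, 0, 0, -0.002],
    [87, 0, 0, 20, 0, 0, 0],
    [87, 0, 0, 20, 0, 0, 0],
    [87, 0, 0, 15, 0, 0, 0],
    [87, 0, 0, 10, 0, 0, 0],
    [87, 0, 0, 0, 0, 0, 0],
    [87, 0, 0, 0, 0, 0, 0]
  ]
}}

```text
time_s: 19.05
tool_pos: [0.5494, 0.2006, 0.0266]
tool_rot: [180.0, -0.0, 81.1]
force: [-1.0, -0.0, -0.5]
grip_width: 0.087
```

Request:
{"op": "send_rows", "data": {
  "plan": [
    [10, 0, 0, 0, 0, 0, 0],
    [10, 0, 0, 0, 0, 0, 0],
    [10, 0, 0, 0, 0, 0, 0],
    [10, 0, 0, 0, 0, 0, 0],
    [10, 0, 0, 0, 0, 0, 0],
    [10, 0, 0, 0, 0, 0, 0],
    [10, 0, 0, 0, 0, 0, 0],
    [10, 0, 0, 0, 0, 0, 0]
  ],
  "grip_force": 30
}}

```text
time_s: 19.85
tool_pos: [0.5489, 0.2006, 0.0261]
tool_rot: [180.0, -0.0, 81.2]
force: [-0.5, -0.2, 0.5]
grip_width: 0.0309
```

Request:
{"op": "send_rows", "data": {
  "plan": [
    [10, 0, 0, 0, 0, 0, 0],
    [10, 0, 0, 0, 0, 0, 0],
    [10, 0, 0, 0, 0, 0, 0],
    [10, 0, 0, 0, 0, 0, 0],
    [10, 0, 0, 0, 0, 0, 0]
  ]
}}

```text
time_s: 20.35
tool_pos: [0.5489, 0.2006, 0.0261]
tool_rot: [-180.0, -0.0, 81.1]
force: [-0.2, 0.2, -0.2]
grip_width: 0.02
```

Request:
{"op": "send_rows", "data": {
  "plan": [
    [10, 0, 0, -10, 0, 0, 0],
    [10, 0, 0, -20, 0, 0, 0],
    [10, 0, 0, -30, 0, 0, 0],
    [10, 0, 0, -30, 0, 0, 0],
    [10, 0, 0, -20, 0, 0, 0],
    [10, 0, 0, -10, 0, 0, 0],
    [10, 0, 0, 0, 0, 0, 0],
    [10, 0, 0, 0, 0, 0, 0]
  ]
}}

```text
time_s: 21.15
tool_pos: [0.5482, 0.2003, 0.1451]
tool_rot: [-179.9, 0.0, 81.2]
force: [0.3, 0.3, -3.4]
grip_width: 0.0196
```

Run:
```python
from h import *
o=env.get_obs(); print(o['tool_pos'],o['tool_rot'],o['time_s'],o['grip_width'],o['force'])
plan([.5130,-.2230,.150],71,12,10)
```

```text
[0.54816923 0.20032091 0.14510213] [-1.79924435e+02  4.68945905e-02  8.11525431e+01] 21.15 0.01961021729672797 [ 0.25245361  0.25651529 -3.42504807]
[[10.0,-35.3,2.5,-0.4,-0.0001,0.0001,0.0148],[10.0,-35.3,3.1,-0.4,-0.0001,0.0001,0.0148],[10.0,-35.2,3.6,-0.4,-0.0001,0.0001,0.0148],[10.0,-35.2,4.1,-0.4,-0.0001,0.0001,0.0148],[10.0,-35.1,4.6,-0.4,-0.0001,0.0001,0.0148],[10.0,-35.0,5.1,-0.4,-0.0001,0.0001,0.0148],[10.0,-34.9,5.6,-0.4,-0.0001,0.0001,0.0148],[10.0,-34.9,6.2,-0.4,-0.0001,0.0001,0.0148],[10.0,-34.8,6.7,-0.4,-0.0001,0.0001,0.0148],[10.0,-34.7,7.2,-0.4,-0.0001,0.0001,0.0148],[10.0,-34.6,7.7,-0.4,-0.0001,0.0001,0.0148],[10.0,-34.4,8.2,-0.4,-0.0001,0.0001,0.0148]]
```

Request:
{"op": "send_rows", "data": {
  "plan": [
    [10, -15, 1, 0, 0, 0, 0.005],
    [10, -30, 2.5, 0, 0, 0, 0.0148],
    [10, -36, 3, -0.5, 0, 0, 0.0148],
    [10, -38, 4, -0.5, 0, 0, 0.0148],
    [10, -40, 5, -0.5, 0, 0, 0.0148],
    [10, -40, 5.5, -0.5, 0, 0, 0.0148],
    [10, -40, 6.2, -0.5, 0, 0, 0.0148],
    [10, -40, 7, -0.5, 0, 0, 0.0148],
    [10, -40, 7.5, -0.5, 0, 0, 0.0148],
    [10, -38, 8, -0.5, 0, 0, 0.0148],
    [10, -32, 8, -0.5, 0, 0, 0.0148],
    [10, -20, 5, -0.5, 0, 0, 0.0148]
  ]
}}

```text
time_s: 22.35
tool_pos: [0.5136, -0.2189, 0.1507]
tool_rot: [-179.9, 0.1, 71.1]
force: [-0.7, -0.2, -2.6]
grip_width: 0.0194
```

Request:
{"op": "send_rows", "data": {
  "plan": [
    [10, -8, 1.5, 0, 0, 0, 0.005],
    [10, 0, 0, 0, 0, 0, 0],
    [10, 0, 0, 0, 0, 0, 0],
    [10, 0, 0, 0, 0, 0, 0]
  ]
}}

```text
time_s: 22.75
tool_pos: [0.5162, -0.219, 0.1507]
tool_rot: [-180.0, -0.1, 71.4]
force: [0.6, 0.5, -2.7]
grip_width: 0.0197
```

Run:
```python
from h import *
import json
o=env.get_obs(); print(o['tool_pos'],o['tool_rot'],o['time_s'],o['grip_width'],o['force'])
c=env.get_calibration("wrist"); json.dump({k:np.array(v).tolist() for k,v in c.items()},open("w4.json","w"))
save("wrist","w4")
plan([.5138,-.2227,.11],71,4,10)
```

```text
[ 0.5162212  -0.218996    0.15074733] [-1.79957667e+02 -5.59767511e-02  7.13807104e+01] 22.75 0.019665345432789954 [ 0.64033712  0.50089909 -2.65488369]
[[10.0,-1.1,-0.3,10.2,-0.0001,-0.0002,0.0017],[10.0,-1.1,-0.3,10.2,-0.0001,-0.0002,0.0017],[10.0,-1.1,-0.3,10.2,-0.0001,-0.0002,0.0017],[10.0,-1.1,-0.3,10.2,-0.0001,-0.0002,0.0017]]
```

View pics/w4.png

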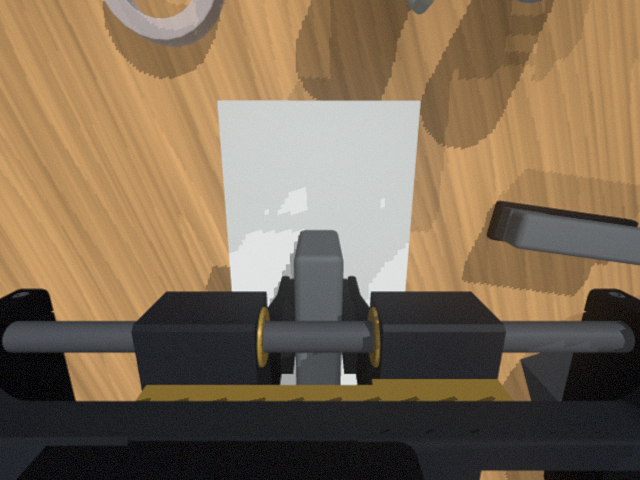

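The held cover's far edge runs from (218,101) to (420,101), and the bar is centred at column 320. Working out where it sits in the hand.

Run:
```python
from h import *
import json
np.set_printoptions(precision=4,suppress=True)
c=json.load(open("w4.json")); o=env.get_obs()
a,b=[ray("wrist",u,v,.1427,c) for u,v in((218,101),(420,101))]
y=np.radians(o['tool_rot'][2]); tx=np.array([np.cos(y),np.sin(y)]); ty=np.array([np.sin(y),-np.cos(y)])
m=((a+b)/2)[:2]-np.array(o['tool_pos'])[:2]
print("edge mid in tool x,y",m@tx,m@ty,"width",np.linalg.norm(a-b),"edge dir",np.degrees(np.arctan2(*(b-a)[1::-1]))+90)
print(o['tool_pos'],o['tool_rot'])
```

```text
edge mid in tool x,y 0.094522993498227 0.00013253274398010786 width 0.09332719582439446 edge dir 71.39215513372099
[ 0.5164 -0.219   0.1509] [-179.9731   -0.0498   71.3965]
```

Request:
{"op": "send_rows", "data": {
  "plan": [
    [10, -1, -0.2, 10, 0, 0, 0.0015],
    [10, -1, -0.2, 15, 0, 0, 0.0015],
    [10, -1, -0.2, 15, 0, 0, 0.0015],
    [10, -1, -0.2, 15, 0, 0, 0.0015],
    [10, 0, 0, 5, 0, 0, 0],
    [10, 0, 0, 0, 0, 0, 0],
    [10, 0, 0, 0, 0, 0, 0],
    [10, 0, 0, 0, 0, 0, 0]
  ]
}}

```text
time_s: 23.6
tool_pos: [0.5147, -0.2245, 0.0917]
tool_rot: [179.9, -0.0, 70.9]
force: [0.4, 0.5, -2.6]
grip_width: 0.0199
```

Run:
```python
from h import *
o=env.get_obs(); print(o['tool_pos'],o['tool_rot'],o['force'])
plan([.5140,-.2224,.087],71,1,10)
```

```text
[ 0.51466098 -0.22447291  0.09171979] [ 1.79921641e+02 -1.10879279e-02  7.08983939e+01] [ 0.38523553  0.47166938 -2.58510319]
[[10.0,1.7,-1.3,4.7,0.0014,-0.0002,-0.0018]]
```

Small correction, then descend in gentle steps with force readings.

Request:
{"op": "send_rows", "data": {
  "plan": [
    [10, 1.7, -1.3, 0, 0.0014, 0, -0.0018],
    [10, 0, 0, 2, 0, 0, 0],
    [10, 0, 0, 2, 0, 0, 0],
    [10, 0, 0, 0, 0, 0, 0],
    [10, 0, 0, 0, 0, 0, 0]
  ]
}}

```text
time_s: 24.1
tool_pos: [0.5133, -0.2221, 0.0869]
tool_rot: [-179.9, -0.0, 71.0]
force: [1.0, 0.0, -2.8]
grip_width: 0.0199
```

Request:
{"op": "send_rows", "data": {
  "plan": [
    [10, 0, 0, 1.5, 0, 0, 0],
    [10, 0, 0, 1.5, 0, 0, 0],
    [10, 0, 0, 0, 0, 0, 0],
    [10, 0, 0, 0, 0, 0, 0]
  ]
}}

```text
time_s: 24.5
tool_pos: [0.5134, -0.2221, 0.084]
tool_rot: [-179.9, -0.0, 71.0]
force: [-0.4, -0.3, -1.6]
grip_width: 0.0195
```

Request:
{"op": "send_rows", "data": {
  "plan": [
    [10, 0, 0, 1, 0, 0, 0],
    [10, 0, 0, 1, 0, 0, 0],
    [10, 0, 0, 0, 0, 0, 0],
    [10, 0, 0, 0, 0, 0, 0]
  ]
}}

```text
time_s: 24.9
tool_pos: [0.5134, -0.2222, 0.082]
tool_rot: [-179.9, -0.0, 71.0]
force: [-0.1, 0.4, -2.2]
grip_width: 0.0196
```

Request:
{"op": "send_rows", "data": {
  "plan": [
    [10, 0, 0, 1.5, 0, 0, 0],
    [10, 0, 0, 1.5, 0, 0, 0],
    [10, 0, 0, 0, 0, 0, 0],
    [10, 0, 0, 0, 0, 0, 0]
  ]
}}

```text
time_s: 25.3
tool_pos: [0.5133, -0.2221, 0.079]
tool_rot: [-179.9, -0.0, 71.0]
force: [-0.5, -0.4, -1.6]
grip_width: 0.0199
```

Request:
{"op": "send_rows", "data": {
  "plan": [
    [10, 0, 0, 1.5, 0, 0, 0],
    [10, 0, 0, 1.5, 0, 0, 0],
    [10, 0, 0, 0, 0, 0, 0],
    [10, 0, 0, 0, 0, 0, 0]
  ]
}}

```text
time_s: 25.7
tool_pos: [0.5133, -0.2221, 0.076]
tool_rot: [-179.9, -0.0, 71.0]
force: [0.3, -0.8, -1.8]
grip_width: 0.0198
```

Request:
{"op": "send_rows", "data": {
  "plan": [
    [10, 0, 0, 1.5, 0, 0, 0],
    [10, 0, 0, 1.5, 0, 0, 0],
    [10, 0, 0, 0, 0, 0, 0],
    [10, 0, 0, 0, 0, 0, 0]
  ]
}}

```text
time_s: 26.1
tool_pos: [0.5134, -0.2222, 0.0731]
tool_rot: [-179.9, -0.0, 71.0]
force: [-0.8, 0.4, -1.5]
grip_width: 0.0196
```

Request:
{"op": "send_rows", "data": {
  "plan": [
    [10, 0, 0, 1, 0, 0, 0],
    [10, 0, 0, 0.5, 0, 0, 0],
    [10, 0, 0, 0, 0, 0, 0],
    [10, 0, 0, 0, 0, 0, 0]
  ]
}}

```text
time_s: 26.5
tool_pos: [0.5135, -0.2222, 0.0716]
tool_rot: [-179.9, -0.0, 71.0]
force: [-0.0, -0.4, -2.0]
grip_width: 0.0199
```

Request:
{"op": "send_rows", "data": {
  "plan": [
    [10, 0, 0, 0.7, 0, 0, 0],
    [10, 0, 0, 0, 0, 0, 0],
    [10, 0, 0, 0, 0, 0, 0]
  ]
}}

```text
time_s: 26.8
tool_pos: [0.5134, -0.2221, 0.0709]
tool_rot: [-179.9, -0.0, 71.0]
force: [1.0, -0.1, -1.6]
grip_width: 0.0197
```

Request:
{"op": "send_rows", "data": {
  "plan": [
    [10, 0, 0, 0.7, 0, 0, 0],
    [10, 0, 0, 0, 0, 0, 0],
    [10, 0, 0, 0, 0, 0, 0]
  ]
}}

```text
time_s: 27.1
tool_pos: [0.5134, -0.2221, 0.0701]
tool_rot: [-179.9, -0.0, 71.0]
force: [-0.2, 0.6, -1.3]
grip_width: 0.0199
```

Request:
{"op": "send_rows", "data": {
  "plan": [
    [10, 0, 0, 0.5, 0, 0, 0],
    [10, 0, 0, 0, 0, 0, 0],
    [10, 0, 0, 0, 0, 0, 0]
  ]
}}

```text
time_s: 27.4
tool_pos: [0.5134, -0.2221, 0.0696]
tool_rot: [-179.9, -0.0, 71.0]
force: [-0.2, -1.1, -1.6]
grip_width: 0.0198
```

Request:
{"op": "send_rows", "data": {
  "plan": [
    [10, 0, 0, 0.4, 0, 0, 0],
    [10, 0, 0, 0, 0, 0, 0],
    [10, 0, 0, 0, 0, 0, 0]
  ]
}}

```text
time_s: 27.7
tool_pos: [0.5134, -0.2221, 0.0694]
tool_rot: [-179.9, -0.0, 71.0]
force: [-1.1, 0.6, -0.5]
grip_width: 0.0199
```

Request:
{"op": "send_rows", "data": {
  "plan": [
    [10, 0, 0, 0.3, 0, 0, 0],
    [10, 0, 0, 0, 0, 0, 0],
    [10, 0, 0, 0, 0, 0, 0]
  ]
}}

```text
time_s: 28.0
tool_pos: [0.5134, -0.2221, 0.0693]
tool_rot: [-179.9, -0.0, 71.0]
force: [-3.3, 1.0, 5.5]
grip_width: 0.0197
```

Request:
{"op": "send_rows", "data": {
  "plan": [
    [10, 0, 0, 0.3, 0, 0, 0],
    [10, 0, 0, 0, 0, 0, 0],
    [10, 0, 0, 0, 0, 0, 0]
  ]
}}

```text
time_s: 28.3
tool_pos: [0.5134, -0.2221, 0.0693]
tool_rot: [-179.9, -0.0, 71.0]
force: [-4.1, 1.4, 7.5]
grip_width: 0.0196
```

Seated firmly at z = 0.0693 with about 8 N. Easing off and releasing.

Request:
{"op": "send_rows", "data": {
  "plan": [
    [10, 0, 0, -0.5, 0, 0, 0],
    [45, 0, 0, 0, 0, 0, 0],
    [45, 0, 0, 0, 0, 0, 0],
    [45, 0, 0, 0, 0, 0, 0],
    [45, 0, 0, 0, 0, 0, 0],
    [45, 0, 0, 0, 0, 0, 0],
    [45, 0, 0, 0, 0, 0, 0]
  ]
}}

```text
time_s: 29.0
tool_pos: [0.5134, -0.2222, 0.0691]
tool_rot: [-179.9, -0.0, 71.0]
force: [-0.3, -0.1, -0.2]
grip_width: 0.0446
```

Request:
{"op": "send_rows", "data": {
  "plan": [
    [45, 0, 0, -5, 0, 0, 0],
    [45, 0, 0, -15, 0, 0, 0],
    [45, 0, 0, -30, 0, 0, 0],
    [45, 0, 0, -40, 0, 0, 0],
    [45, -20, 0, -40, 0, 0, 0],
    [45, -20, 0, -20, 0, 0, 0],
    [45, 0, 0, 0, 0, 0, 0],
    [45, 0, 0, 0, 0, 0, 0],
    [45, 0, 0, 0, 0, 0, 0]
  ]
}}

```text
time_s: 29.9
tool_pos: [0.5004, -0.2584, 0.2181]
tool_rot: [-179.8, -0.1, 71.1]
force: [0.1, -0.1, -0.6]
grip_width: 0.045
```

Run:
```python
from h import *
import json
c=env.get_calibration("wrist"); json.dump({k:np.array(v).tolist() for k,v in c.items()},open("w5.json","w"))
save("wrist","w5")
im=save("scene","s5"); cv2.imwrite("pics/s5c.png",cv2.resize(im[110:250,200:400,::-1],None,fx=4,fy=4,interpolation=cv2.INTER_CUBIC))
```

```text
(no output)
```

View pics/w5.png

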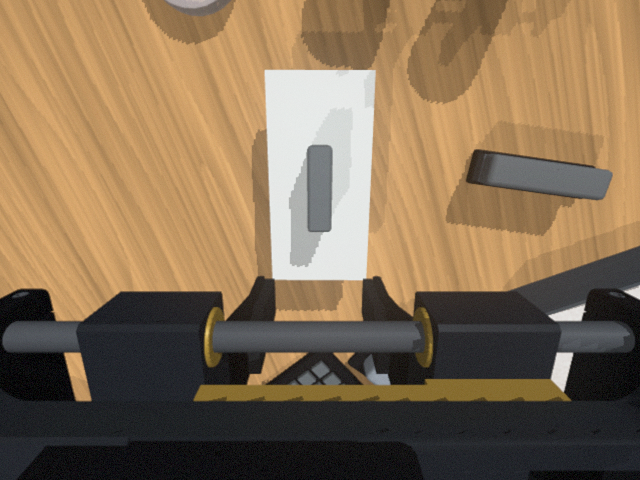

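View pics/s5c.png

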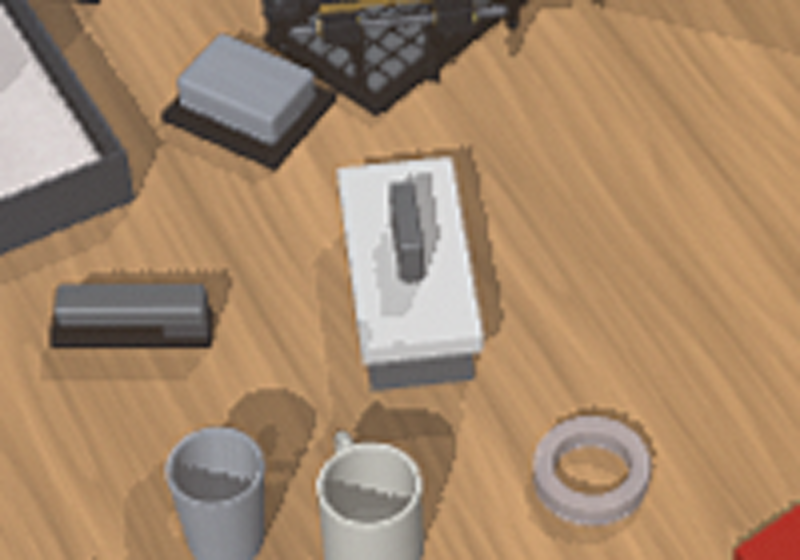

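The cover sits squarely on the box in both views (wrist: corners (265,70), (376,70), (366,279), (272,279)), and the neighbouring things are in place. Handing in.

Run:
```python
from h import *
import json
c=json.load(open("w5.json"))
P=np.array([ray("wrist",u,v,.0612,c) for u,v in((265.5,70),(375.5,70),(366,279.5),(273,279.5))])
d=P[0]+P[1]-P[2]-P[3]; print(P.mean(0),np.linalg.norm(d)/2,np.linalg.norm(P[0]-P[1]),np.linalg.norm(P[2]-P[3]),np.degrees(np.arctan2(d[1],d[0])))
print(env.sign_off())
```

```text
[ 0.51352879 -0.22316944  0.0612    ] 0.19153994821236006 0.09310240766358993 0.09349110047459248 70.90545508708965
the job is handed in; nothing more can be done
None
```

I locked in the keys that were out, fitted the cover on the box and let go of it. The job was handed in at about 30 s of the 72 s allowed, and the sign-off reports no verdict.

- **Keys:** By touch, left was already in, with resistance only about 7 mm down. Middle and right were out, so I pressed each to about 12 mm, and both were limp afterwards. I rechecked left and it was still limp. The highest vertical force I read on a key was about 8 N.
- **Cover:** I gripped the white cover by its bar and lowered it onto the box. It met a firm stop about 0.8 mm below where I expected the rim, so nothing was holding it up. I read about 8 N there, then released it.
- **Last checks:** The wrist camera puts the cover's centre within 1 mm of the box's, and its direction within about 0.1° of the row of caps. The plate measures 191.5 × 93 mm at that height (192 × 94 mm given), with no visible tilt. The gripper is clear, and the neighbouring things look unmoved in the final pictures. No check failed.
- **Limits:** Forces were read only at the end of each move, so short peaks between readings would not have shown.

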